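Stand the gas bottle back in its bench stand and secure it

TASK

The small gas bottle with the white shoulder has tipped over in the foot cup of its bench stand. Using the fingertips, gripping and lifting nothing, gently push it back upright in the cup, then push the retaining bar fully shut across its front, and last push the red catch over forwards so that it drops over the end of the bar. Leave the other gas bottle and the glassware beside the stands as they are.

Things in the scene. Friction and masses are not known exactly. Their poses are not given: they have to be found in the camera images.
- stand: Grey steel stand of the leaning bottle, fixed. Origin: on the axis of its foot cup at table height; open front to its -x, z up. Base plate 145 x 165 x 8 mm. A post behind the cup (x +38 to +56 mm) carries a half-round saddle (inside radius 30 mm, z 105 to 125 mm). Yaw and place (left or right) vary; the other stand looks the same but holds the green-shouldered bottle.
- cup (a point): Centre of the steel foot cup's floor, 11 mm above the table, where the centre of the bottle's underside belongs. Cup: inside diameter 62 mm, outside 70 mm, rim 36 mm above its floor.
- bottle: Loose gas bottle, about 0.7 kg, grey, white shoulder, black cap: 50 mm diameter, 195 mm high (straight side to 145, cap 37 mm wide from 160 up). Origin on its axis 20 mm above its underside, z towards the cap. Starts leaning about 0.43 rad to the front (0.4 rad either side), side on the cup rim; only from about 0.1 rad does it drop onto its flat foot and stand.
- bottle_foot (a point): Centre of the bottle's underside.
- bar (a joint): Hinge of the steel retaining bar, rad: 0 = shut, straight across the stand's front from the hinge towards the stand's -y; grows as it swings open to the front (-x) and on towards +y. Starts at 1.65 to 2.15, stop at 2.4. Stiff (0.04 N m), stays where left, about 1 N at the pin moves it. Bar 6 mm thick, 118 mm long from the hinge axis, z 107 to 123 mm.
- bar_hinge (a point): On the bar's vertical hinge axis, 115 mm above the table: x -36, y +50 mm in the stand's frame.
- bar_pin (a point): Top of the black upright push pin on the bar: 10 mm diameter, 88 mm from the hinge axis, standing from the bar's top (z 123 mm) up to z 165 mm.
- catch (a joint): Pivot of the red flip-over catch, rad: 0 = shut, arm level towards the stand's -x, nose hanging in front of the bar's end; 1.95 = open (start), arm up and leaning 0.38 rad back. Loose: pushed forwards (to the stand's -x) past upright (1.57) it falls shut by its own weight.
- catch_pivot (a point): On the catch's pivot axis (along the stand's y), 138 mm above the table: x -4, y -58 mm in the stand's frame. A lug of the stand beside it (y -47 to -52 mm) is 147 mm high.
- catch_tip (a point): End of the catch's arm where the nose begins, 42 mm from the pivot axis; about 177 mm above the table when open, 138 mm shut. Arm 10 mm wide along the stand's y, 6 mm thick; nose 27 mm long (open, it points forwards).
- other_bottle: The other gas bottle, same size, green shoulder, loose, standing upright and already secured in the other stand; origin at the centre of its underside. To be left alone.
- low_beaker: Loose low glass beaker, 77 mm wide, 46 mm high, a bystander; origin at its underside.
- vial: Loose sample vial with white cap, 27 mm diameter, 58 mm high, a bystander behind the stands; origin at its underside.
- dropper: Loose glass dropper bottle, 29 mm diameter, 84 mm high, a bystander behind the stands; origin at its underside.

How it is judged:
By the outcome, as a careful person would: the job done as asked, in the order asked, and still so for the second after the job is handed in, with the robot touching nothing.
It also fails if it takes over 54 s, if anything falls off the work surface, if the arm or the gripper's body presses on something with over 40 N, if the wrist force passes 120 N, or if a joint passes its speed limit or range.

ROBOT

A 6-joint arm with a two-finger parallel gripper is mounted at the origin on the work surface; the furniture and walls round the work are solid. World frame = base frame: x ahead of the robot, y to its left, z up, the work surface at z = 0. Lengths are in m, angles in rad, forces in N, time in s.
With the tool pointing down it reaches from about 0.25 to 0.725 m from the base axis. Payload 4 kg.
Tool frame: the origin (TCP) lies midway between the tips of the shut fingers; the grasp point (between the pads) lies 19 mm behind it; z points along the fingers, y is the line along which they close (so a half turn about z gives the same grasp; the last joint's range is limited). The gripper opens to 85 mm and grips with 20 to 120 N. Pads are 22 mm wide; open, the fingers measure 114 mm over their backs; the gripper's body (76 mm by 85 mm) begins 54 mm behind the grasp point. The pads swing forward as they close: fully open they stand 13 mm farther back than shut.
Start: joints at [1.302, 0.241, 0.005, 1.335, 0, 1.571], TCP at [0.133, 0.482, 0.231] pointing down, gripper open.
Joint ranges: [-2.72, 2.72], [-1.05, 1.87], [-1.09, 1.28], [-1.99, 2.15], [-1.42, 1.44], [-3.14, 3.14]. Speed limits (rad/s): [2.79, 2.79, 3.14, 3.14, 3.14, 3.14].

INTERFACE

Orientations are given as a unit quaternion [x, y, z, w].
In Python, from workcell import get_obs, imaging, workorder gives the robot as it stands.
- The arm moves only by the tool inch_along, called after "Emit:" as name([rows], argument=value, ...), one row to a line, values as JSON. Schema: {"type":"object","properties":{"segments":{"type":"array","items":{"type":"array","items":{"type":"array","items":{"type":"number"},"minItems":7,"maxItems":7},"minItems":1,"maxItems":10},"minItems":1,"maxItems":1},"only":{"type":"string"},"quiet":{"type":"boolean"},"lines":{"type":"string"}},"required":["segments"],"additionalProperties":false}. segments is a list that holds a single list of rows (three levels of brackets), with 1 to 10 rows, each of 7 numbers: a rotation vector rx, ry, rz in normalised numbers (1 is 2 pi rad), then dx, dy, dz in fractions of the full range, 1 being 0.6 m, then the finger opening in m; each row is the pose to reach, as a shift and turn from the pose commanded when the call began, along the tool's axes at that moment; what a row does not reach only later rows make up. A row lasts 1/8 s, in which the tool goes at most 0.0625 m and 0.188 rad, less where a joint would pass 70% of its speed; a pose out of reach is approached as far as the arm can. The fingers move at their own pace and stop on an object; the grip force is fixed at half the most. Time passes only in rows, so rows that do not move let the fingers close. The tool returns the time, the measured TCP pose, the force, the opening and the grip force at its end. only (a regular expression) keeps the lines of the reply that match it, lines (a string "A,B") keeps lines A to B, and quiet returns only ok. No shift or turn number may pass 1 either way. Input that does not fit is refused with a message, and nothing moves.
- get_obs(): the state, without advancing time (a new reading comes with each control period).
- imaging.camera(name): name is "scene" or "top" or "wrist"; returns (picture, depth): 420x560x3 uint8, red, green, blue; 420x560 float32, m along the optical axis (not along the pixel's ray), 0 where there is no reading.
- imaging.calibration(name): a dict with "mtx" (3x3 intrinsics, pixels), "R" (3x3) and "t" (3): a world point X has camera coordinates R X + t. Camera axes: x right, y down, z forward; pixel columns grow to the right and rows downward; lengths in m; the calibration is good to about 2 mm. A picture is of the moment at which its call begins: read the wrist's pose just before it. calibration takes no time and is no camera call; for the wrist camera it gives the pose at the moment of the call.
- workorder.job_done(): hands the job in; it is judged then, once.
The state is a dict: "clock": time; "joint_pos": joint angles; "joint_vel": joint speeds; "tau": joint torques, N m; "eef_pos": TCP position; "tool_rot": TCP orientation; "ft_force": force on the tool from outside, world axes, zero at the start; "ft_torque": the same for the moment, N m; "grip_width": finger opening in m; "grasp_force": force on a finger pad.
Only numpy, scipy, OpenCV 4.12 (cv2) and the standard library are available. Lean on these libraries where they do the work, as an engineer would, in place of code of your own. Each camera call takes 0.05 s, during which the arm holds its last target. There are 200 camera calls.

## Working session

There is one attempt and no reset: what is moved stays moved. The work goes in short steps, Python scripts to look and compute and a tool call to move; the robot and the scene stay as the last step left them, time stands still between calls to the robot, and variables do not carry over. Pictures are saved under pics/ and viewed, at most 14 in all, crops included, and the job is handed in when it is done.

```bash
mkdir -p pics
```

Run:
```python
from workcell import get_obs, imaging
import cv2,numpy as np
o=get_obs(); print(o['clock'],o['eef_pos'],o['tool_rot'])
for n in ['scene','top']:
    p,d=imaging.camera(n); np.savez(f'pics/{n}0.npz',p=p,d=d)
    cv2.imwrite(f'pics/{n}0.png',cv2.resize(p[:,:,::-1],(800,600),interpolation=cv2.INTER_CUBIC))
    c=imaging.calibration(n); print(n,c['mtx'].round(1).tolist(),(-c['R'].T@c['t']).round(3),c['R'].round(2).tolist())
```

```text
0.0 [0.13261972 0.48144552 0.2304202 ] [ 1.34004024e-01  9.90980253e-01 -1.01870491e-03 -1.50015024e-04]
scene [[535.4, 0.0, 285.0], [0.0, 535.4, 210.8], [0.0, 0.0, 1.0]] [-0.172 -0.502  0.724] [[0.47, -0.88, -0.02], [-0.51, -0.26, -0.82], [0.72, 0.4, -0.57]]
top [[510.8, 0.0, 265.5], [0.0, 510.8, 208.2], [0.0, 0.0, 1.0]] [ 0.499 -0.106  1.23 ] [[0.03, -1.0, -0.02], [-1.0, -0.03, -0.07], [0.07, 0.03, -1.0]]
```

View pics/scene0.png

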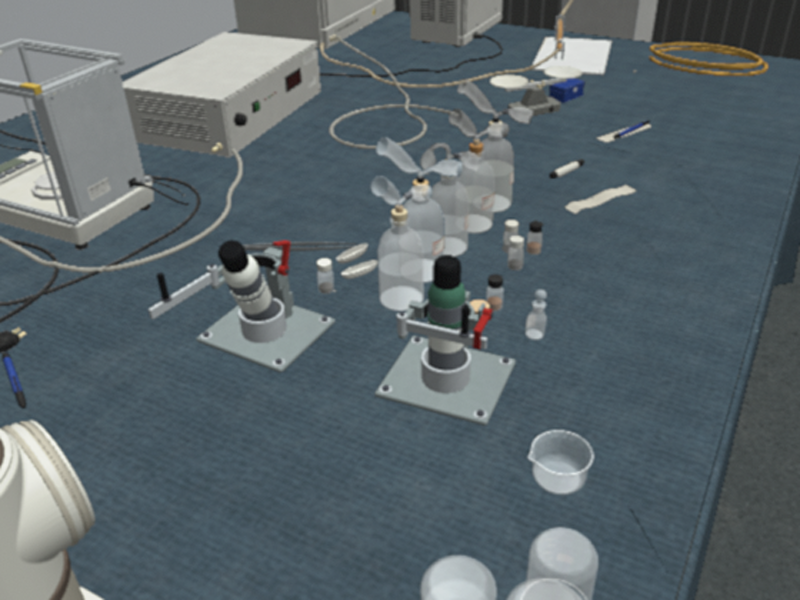

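View pics/top0.png

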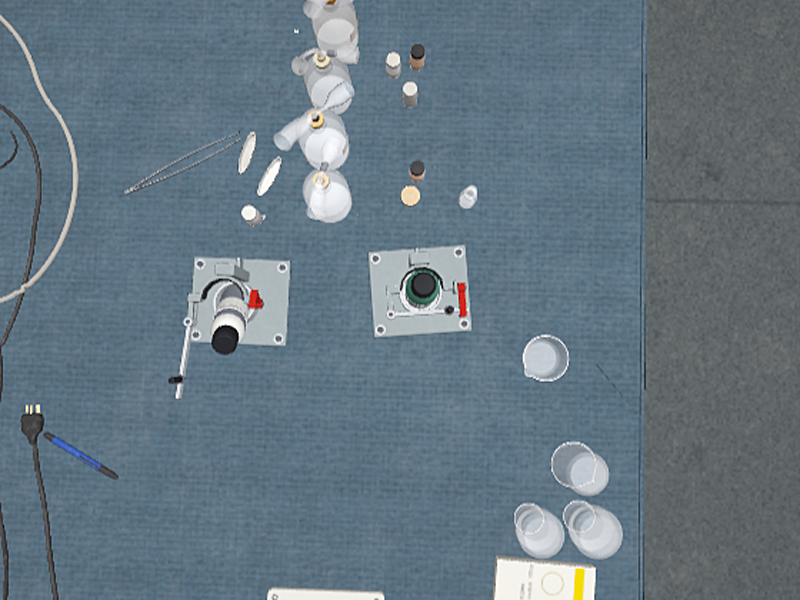

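The top view shows the leaning bottle's stand at left (plate about (194,257)–(288,347) of 800x600), with the bar open to front-left (pin ~(176,380)) and the red catch at (256,298). The scene view agrees: cap (233,252), pin (163,287), catch (283,250). I'll enlarge both views of it.

Run:
```python
import cv2,numpy as np
a=np.load('pics/top0.npz')['p'][170:290,110:220,::-1]
b=np.load('pics/scene0.npz')['p'][160:260,100:240,::-1]
A=cv2.resize(a,None,fx=5,fy=5,interpolation=cv2.INTER_CUBIC); B=cv2.resize(b,None,fx=5,fy=5,interpolation=cv2.INTER_CUBIC)
cv2.imwrite('pics/ct.png',A);cv2.imwrite('pics/cs.png',B)
```

```text
(no output)
```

View pics/ct.png

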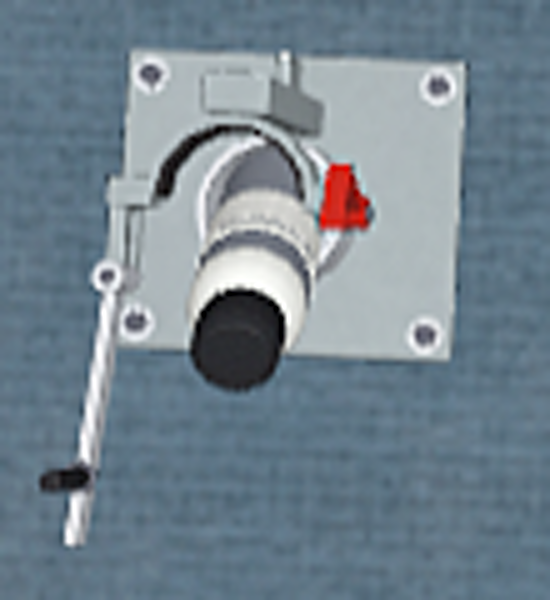

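View pics/cs.png

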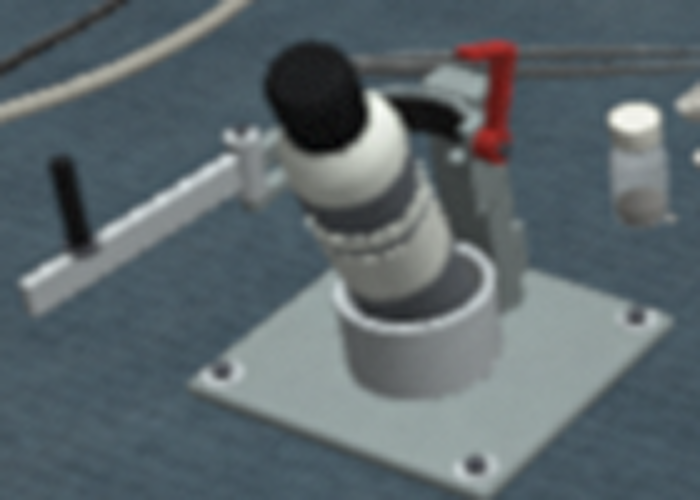

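Crop readings (x5): top bolts (150,75),(438,86),(425,334),(135,322), hinge (107,276), pin top (47,481), cap end (237,345), catch (340,195). Scene: hinge (242,135), pin top (63,160), cap end ≈(300,85), bolts (223,371),(475,466),(637,317), catch tip (513,50), pivot (492,143).

Create h.py:
```python
import numpy as np,cv2
from workcell import imaging
C={n:imaging.calibration(n) for n in('top','scene')}
OFF={'top':(110,170),'scene':(100,160)}
def px(n,p): return (np.array(p)+.5)/5-.5+OFF[n]
def ray(n,p):
    c=C[n]; d=c['R'].T@np.linalg.inv(c['mtx'])@np.r_[px(n,p),1]; return -c['R'].T@c['t'],d
def plane(n,p,z): o,d=ray(n,p); return o+d*(z-o[2])/d[2]
def tri(pt,ps):
    (a,d),(b,e)=ray('top',pt),ray('scene',ps)
    s=np.linalg.lstsq(np.c_[d,-e],b-a,rcond=None)[0]; P,Q=a+s[0]*d,b+s[1]*e
    return (P+Q)/2,np.linalg.norm(P-Q)
```

Run:
```python
from h import *
T=[(150,75),(438,86),(425,334),(135,322)]
B=np.array([plane('top',p,.01) for p in T]); c=B.mean(0)
print(B.round(4),'mean',c.round(4))
for p in [(223,371),(475,466),(637,317)]: print('scene bolt',plane('scene',p,.01).round(4))
e=(B[0]-B[3]+B[1]-B[2])[:2]; f=(B[0]-B[1]+B[3]-B[2])[:2]
print('yaw',np.arctan2(e[1],e[0]),np.arctan2(-f[0],f[1]),'sizes',np.linalg.norm(e)/2,np.linalg.norm(f)/2)
for n,a,b in [('bolt',T[3],(223,371)),('bolt',T[2],(475,466)),('bolt',T[1],(637,317)),('hinge',(107,276),(242,135)),('pin',(47,481),(63,160)),('cap',(237,345),(300,85)),('catch tip',(340,178),(505,50))]:
    P,g=tri(a,b); print(n,P.round(4),'gap',round(g,4))
# depth-based blobs
for n in ('top','scene'):
    z=np.load(f'pics/{n}0.npz');p,d=z['p'].astype(int),z['d'];c=C[n]
    v,u=np.mgrid[:420,:560]; X=np.stack([(u-c['mtx'][0,2])/c['mtx'][0,0]*d,(v-c['mtx'][1,2])/c['mtx'][1,1]*d,d],-1)
    W=(X-c['t'])@c['R']
    o=OFF[n]; m=np.zeros(d.shape,bool); m[o[1]:o[1]+110,o[0]:o[0]+110 if n=='top' else o[0]+110]=1
    red=m&(p[...,0]>150)&(p[...,1]<70)&(d>0); R=W[red]; print(n,'red',len(R),R.min(0).round(3),R.max(0).round(3),R.mean(0).round(3))
    bl=m&(p.sum(-1)<120)&(d>0)&(W[...,2]>.13); R=W[bl]; print(n,'black',len(R),R.min(0).round(3),R.max(0).round(3),R.mean(0).round(3))
```

```text
[[0.6288 0.2315 0.01  ]
 [0.6274 0.0917 0.01  ]
 [0.508  0.0932 0.01  ]
 [0.5095 0.2331 0.01  ]] mean [0.5684 0.1624 0.01  ]
scene bolt [0.5061 0.232  0.01  ]
scene bolt [0.503  0.0924 0.01  ]
scene bolt [0.6235 0.0902 0.01  ]
yaw -0.013065454899861174 -0.010549007091572209 sizes 0.11935505482043311 0.13985720079973143
bolt [0.5092 0.2345 0.007 ] gap 0.0012
bolt [0.5074 0.0948 0.0059] gap 0.0022
bolt [0.6275 0.0926 0.0066] gap 0.0008
hinge [0.5278 0.2144 0.1263] gap 0.001
pin [0.4408 0.2248 0.1609] gap 0.0005
cap [0.498  0.1441 0.1859] gap 0.0062
catch tip [0.5707 0.1042 0.1742] gap 0.0006
top red 72 [0.549 0.1   0.14 ] [0.575 0.11  0.19 ] [0.561 0.104 0.174]
top black 126 [0.438 0.123 0.131] [0.522 0.226 0.203] [0.499 0.151 0.183]
scene red 11 [0.547 0.101 0.141] [0.566 0.107 0.186] [0.556 0.103 0.175]
scene black 374 [0.433 0.122 0.131] [0.508 0.225 0.202] [0.483 0.148 0.181]
```

Add to h.py:
```python
from scipy.spatial.transform import Rotation as Ro
def delta(target):
    from workcell import get_obs
    o=get_obs(); R=Ro.from_quat(o['tool_rot']).as_matrix()
    return (R.T@(np.array(target)-o['eef_pos'])).round(4)
def cloud(n,p,d,c=None):
    c=c or C[n]; v,u=np.mgrid[:420,:560]
    X=np.stack([(u-c['mtx'][0,2])/c['mtx'][0,0]*d,(v-c['mtx'][1,2])/c['mtx'][1,1]*d,d],-1)
    return (X-c['t'])@c['R']
```

Run:
```python
from h import *
from scipy.optimize import least_squares
P=[]
for n in ('top','scene'):
    z=np.load(f'pics/{n}0.npz');W=cloud(n,z['p'],z['d']);p=z['p'].astype(int)
    k=(abs(W[...,0]-.51)<.08)&(abs(W[...,1]-.15)<.037)&(W[...,2]>.09)&(p[...,0]-p[...,1]<40)&(z['d']>0)
    b=k&(p.sum(-1)<130)&(W[...,2]>.15); w=k&~b&(p.min(-1)>150)&(W[...,0]<.54)
    print(n,b.sum(),w.sum(),W[b].mean(0).round(3)); P.append(W[b])
P=np.vstack(P)
foot=np.array([.563,.1635,.012])
# capped cylinder: r 18.5, top at distance 195 along the axis
def res(q):
    f=np.array([q[0],q[1],.012+q[4]]);a=np.array([q[2],q[3],1]);a/=np.linalg.norm(a)
    v=P-f;h=v@a;r=np.linalg.norm(v-np.outer(h,a),axis=1)
    return np.r_[np.minimum(abs(r-.0185),abs(h-.195)),.3*(q[:2]-foot[:2]),.3*(q[4]-.004)]
s=least_squares(res,[.565,.164,-.4,-.1,.004],loss='soft_l1',f_scale=.002);q=s.x
a=np.array([q[2],q[3],1]);a/=np.linalg.norm(a)
print(q.round(4),'lean',np.arccos(a[2]),'dir',np.arctan2(a[1],a[0]),'top',np.r_[q[0],q[1],.012+q[4]]+.195*a,np.abs(res(q)).mean())
print('toA',delta([.435,.137,.23]),'down',.23-.16)
```

```text
top 145 232 [0.506 0.139 0.191]
scene 320 155 [0.491 0.135 0.187]
[ 0.5668  0.1631 -0.405  -0.119   0.0056] lean 0.3993961552948996 dir -2.8557209674453676 top [0.49406297 0.14167545 0.19728879] 0.0011055756196739798
toA [-0.383  -0.2518  0.001 ] down 0.07
```

Units first: shifts go in shares of 0.6 m and turns go in shares of 2 pi rad. So -0.386 m is -0.6433, -0.345 m is -0.575, -0.55 rad is -0.0875.

Emit:
inch_along([
  [[0, 0, -0.0286, -0.0833, -0.0567, 0, 0.024], [0, 0, -0.0573, -0.1667, -0.1133, 0, 0.024], [0, 0, -0.0875, -0.25, -0.17, 0, 0.024], [0, 0, -0.0875, -0.3333, -0.2267, 0, 0.024], [0, 0, -0.0875, -0.4167, -0.2833, 0, 0.024], [0, 0, -0.0875, -0.5, -0.3417, 0, 0.024], [0, 0, -0.0875, -0.575, -0.3917, 0, 0.024], [0, 0, -0.0875, -0.6433, -0.4417, 0, 0.024], [0, 0, -0.0875, -0.6433, -0.4417, 0.0583, 0.024], [0, 0, -0.0875, -0.6433, -0.4417, 0.1167, 0.024]],
])

```text
clock: 1.35
eef_pos: [0.4351, 0.123, 0.1603]
tool_rot: [-0.139, 0.99, 0.0, 0.0]
ft_force: [-0.9, 1.0, -0.7]
grip_width: 0.0239
grasp_force: 0.0
```

Run:
```python
from h import *
from workcell import get_obs
o=get_obs();print(Ro.from_quat(o['tool_rot']).as_matrix().round(3),o['joint_pos'].round(2) if hasattr(o['joint_pos'],'round') else o['joint_pos'])
p,d=imaging.camera('scene')
cv2.imwrite('pics/s1.png',cv2.resize(p[80:300,60:340,::-1],None,fx=2.8,fy=2.7,interpolation=cv2.INTER_CUBIC))
```

```text
[[-0.961 -0.275  0.   ]
 [-0.275  0.961  0.   ]
 [-0.     0.    -1.   ]] [ 0.28  0.19 -0.25  1.13  0.   -0.  ]
```

View pics/s1.png

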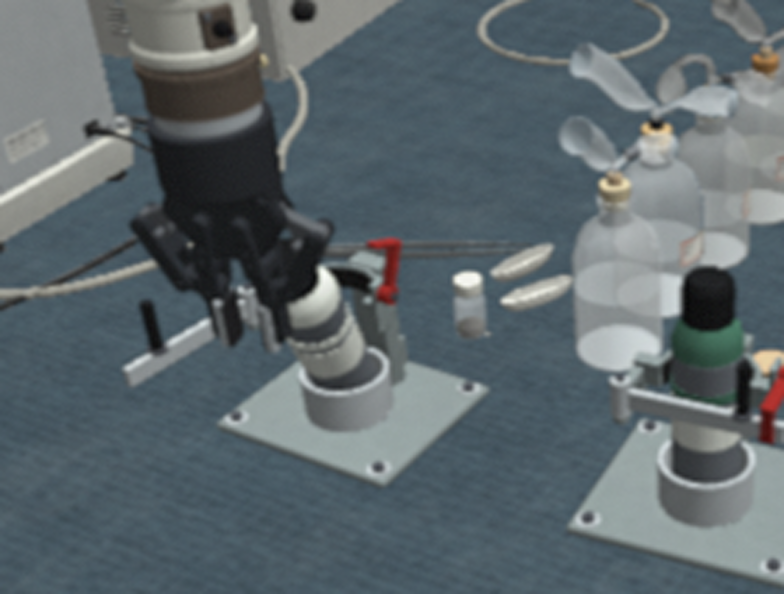

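The gripper hangs in front of the cap (two fingertips at about (228,335) and (265,340), cap behind them), clear of the bar pin at (150,320). I'll push along tool -x now.

In the tool's units: -0.073 m is -0.1217, -0.025 m is -0.0417.

Emit:
inch_along([
  [[0, 0, 0, -0.025, 0, 0, 0.024], [0, 0, 0, -0.0417, 0, 0, 0.024], [0, 0, 0, -0.0517, 0, 0, 0.024], [0, 0, 0, -0.0617, 0, 0, 0.024], [0, 0, 0, -0.0717, 0.0017, 0, 0.024], [0, 0, 0, -0.0817, 0.0017, 0, 0.024], [0, 0, 0, -0.0917, 0.0033, 0, 0.024], [0, 0, 0, -0.1017, 0.0033, 0, 0.024], [0, 0, 0, -0.1117, 0.005, 0, 0.024], [0, 0, 0, -0.1217, 0.005, 0, 0.024]],
])

```text
clock: 2.65
eef_pos: [0.5045, 0.1475, 0.1612]
tool_rot: [-0.14, 0.99, 0.0, 0.0]
ft_force: [-1.6, -0.3, 0.3]
grip_width: 0.024
grasp_force: 0.8
```

Create cap.py:
```python
from h import *
from workcell import get_obs
o=get_obs()
for n in ('scene','top'):
    p,d=imaging.camera(n); W=cloud(n,p,d); q=p.astype(int)
    np.savez('pics/last_'+n,p=p,d=d)
    w=(abs(W[...,0]-.55)<.08)&(abs(W[...,1]-.155)<.045)&(d>0)
    g=w&(q.min(-1)>150)&(W[...,2]>.06)&(W[...,2]<.18)
    for lo in (.06,.09,.12,.15):
        s=W[g&(W[...,2]>=lo)&(W[...,2]<lo+.03)]
        if len(s)>8: print(n,lo,len(s),s.mean(0).round(4),s.min(0).round(3),s.max(0).round(3))
    cr=p[80:300,60:340,::-1] if n=='scene' else p[150:300,90:290,::-1]
    import sys; cv2.imwrite(f'pics/{n}_{sys.argv[1]}.png',cv2.resize(cr,None,fx=2.7,fy=2.7,interpolation=cv2.INTER_CUBIC))
```

```bash
python3 cap.py a
```

```text
scene 0.06 43 [0.5548 0.1391 0.0821] [0.542 0.136 0.072] [0.6   0.174 0.09 ]
scene 0.09 58 [0.5484 0.1364 0.105 ] [0.534 0.133 0.091] [0.563 0.142 0.12 ]
scene 0.12 50 [0.5742 0.1483 0.1349] [0.525 0.113 0.122] [0.612 0.177 0.15 ]
scene 0.15 85 [0.5373 0.1369 0.1597] [0.513 0.131 0.15 ] [0.554 0.156 0.171]
top 0.06 17 [0.5689 0.1481 0.0838] [0.543 0.135 0.063] [0.579 0.177 0.09 ]
top 0.09 55 [0.5657 0.1462 0.1061] [0.537 0.134 0.09 ] [0.596 0.192 0.12 ]
top 0.12 164 [0.5928 0.159  0.125 ] [0.546 0.123 0.12 ] [0.617 0.199 0.148]
top 0.15 140 [0.5506 0.1464 0.1645] [0.506 0.124 0.151] [0.565 0.174 0.174]
```

View pics/scene_a.png

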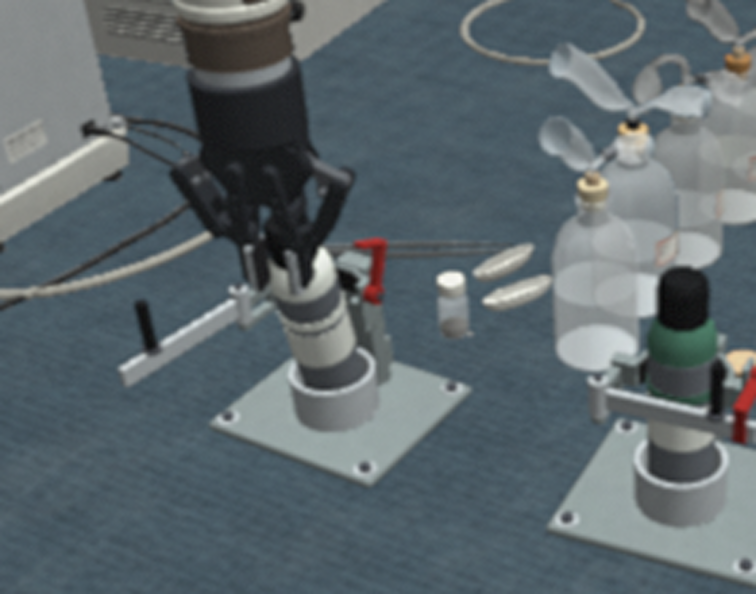

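The bottle has been raised partly (leaning about half as much, cap between the two fingers at about (285,250)), with only ~1 N. I'll continue.

In the tool's units: -0.03 m is -0.05, 0.002 m is 0.0033.

Emit:
inch_along([
  [[0, 0, 0, -0.0067, 0, 0, 0.024], [0, 0, 0, -0.0133, 0.0017, 0, 0.024], [0, 0, 0, -0.02, 0.0017, 0, 0.024], [0, 0, 0, -0.0267, 0.0017, 0, 0.024], [0, 0, 0, -0.0317, 0.0033, 0, 0.024], [0, 0, 0, -0.0367, 0.0033, 0, 0.024], [0, 0, 0, -0.0417, 0.0033, 0, 0.024], [0, 0, 0, -0.0467, 0.0033, 0, 0.024], [0, 0, 0, -0.05, 0.0033, 0, 0.024], [0, 0, 0, -0.05, 0.0033, 0, 0.024]],
])

```text
clock: 4.0
eef_pos: [0.5323, 0.1575, 0.1613]
tool_rot: [-0.14, 0.99, -0.0, 0.0]
ft_force: [0.4, 0.1, 0.8]
grip_width: 0.0238
grasp_force: 0.0
```

```bash
python3 cap.py b
```

```text
scene 0.06 70 [0.5608 0.1428 0.08  ] [0.547 0.14  0.069] [0.578 0.149 0.09 ]
scene 0.09 74 [0.5566 0.1432 0.1026] [0.546 0.139 0.09 ] [0.569 0.152 0.118]
scene 0.12 55 [0.5769 0.1487 0.1374] [0.544 0.113 0.122] [0.616 0.199 0.15 ]
scene 0.15 97 [0.5627 0.1471 0.1596] [0.543 0.14  0.15 ] [0.582 0.175 0.17 ]
top 0.09 15 [0.5811 0.1462 0.1124] [0.57  0.139 0.103] [0.595 0.182 0.12 ]
top 0.12 109 [0.6043 0.1567 0.125 ] [0.574 0.128 0.12 ] [0.617 0.178 0.148]
top 0.15 95 [0.5749 0.1477 0.1624] [0.528 0.134 0.15 ] [0.592 0.169 0.179]
```

View pics/scene_b.png

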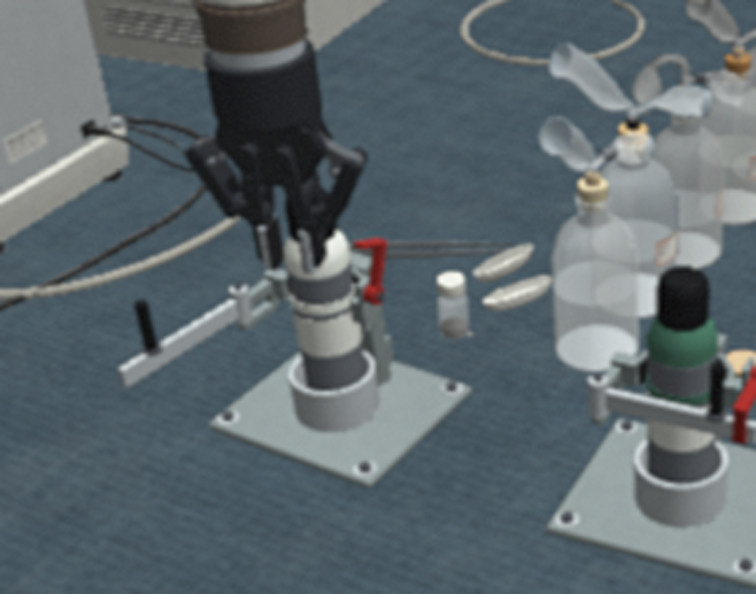

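The bottle now looks upright against nothing (sides vertical, foot down in the cup), with zero contact force. I'll back out, then lift and move around to the far side of the bar pin.

In the tool's units: 0.129 m is 0.215, 0.1 m is 0.1667, 1.44 rad is 0.2292.

Emit:
inch_along([
  [[0, 0, 0, 0.0333, 0, 0, 0.024], [0, 0, 0, 0.1, 0, 0, 0.024], [0, 0, 0.0286, 0.1333, 0, -0.0333, 0], [0, 0, 0.0573, 0.1333, 0.0333, -0.0833, 0], [0, 0, 0.0859, 0.1167, 0.1, -0.0833, 0], [0, 0, 0.1146, 0.1, 0.1667, -0.0833, 0], [0, 0, 0.1432, 0.0833, 0.215, -0.0833, 0], [0, 0, 0.1719, 0.0833, 0.215, -0.0833, 0], [0, 0, 0.2005, 0.0833, 0.215, -0.0833, 0], [0, 0, 0.2292, 0.0833, 0.215, -0.0833, 0]],
])

```text
clock: 5.35
eef_pos: [0.4481, 0.2676, 0.2113]
tool_rot: [0.55, 0.835, -0.0, -0.0]
ft_force: [-0.3, 0.2, 0.5]
grip_width: 0.0002
grasp_force: 0.0
```

```bash
python3 cap.py c
```

Run:
```python
from h import *
from scipy.optimize import least_squares
P=[];B=[]
for n in ('top','scene'):
    z=np.load(f'pics/last_{n}.npz');W=cloud(n,z['p'],z['d']);p=z['p'].astype(int)
    k=(abs(W[...,0]-.567)<.032)&(abs(W[...,1]-.164)<.034)&(z['d']>0)
    b=k&(p.sum(-1)<130)&(W[...,2]>.165); P.append(W[b]); print(n,W[b].mean(0),W[b].max(0),W[b].min(0))
P=np.vstack(P)
def res(q):
    f=np.array([q[0],q[1],.0115]);a=np.array([q[2],q[3],1]);a/=np.linalg.norm(a)
    v=P-f;h=v@a;r=np.linalg.norm(v-np.outer(h,a),axis=1)
    return np.r_[np.minimum(abs(r-.0185),abs(h-.195)),.3*(q[:2]-[.564,.1635])]
q=least_squares(res,[.565,.164,0,0],loss='soft_l1',f_scale=.002).x;print(q.round(4))
```

```text
scene 0.06 66 [0.5605 0.1422 0.0807] [0.548 0.139 0.071] [0.576 0.15  0.09 ]
scene 0.09 61 [0.5571 0.1424 0.1026] [0.547 0.138 0.09 ] [0.568 0.148 0.118]
scene 0.12 50 [0.5762 0.1491 0.1379] [0.547 0.112 0.122] [0.613 0.199 0.15 ]
scene 0.15 174 [0.5566 0.1497 0.1605] [0.541 0.14  0.15 ] [0.584 0.173 0.169]
top 0.06 12 [0.5526 0.1463 0.0803] [0.543 0.14  0.061] [0.56  0.164 0.088]
top 0.09 61 [0.5655 0.145  0.1095] [0.543 0.132 0.09 ] [0.597 0.181 0.12 ]
top 0.12 182 [0.5955 0.1528 0.1258] [0.543 0.122 0.12 ] [0.617 0.178 0.149]
top 0.15 171 [0.5649 0.1515 0.1623] [0.543 0.139 0.15 ] [0.592 0.178 0.179]
top [0.56592523 0.1554543  0.19739087] [0.58368319 0.17910249 0.20733285] [0.55076432 0.1450806  0.17607263]
scene [0.55714036 0.1568892  0.1922303 ] [0.57785158 0.17573635 0.20697764] [0.54465084 0.1451501  0.17190788]
[ 0.5856  0.1528 -0.1083  0.0733]
```

View pics/scene_c.png

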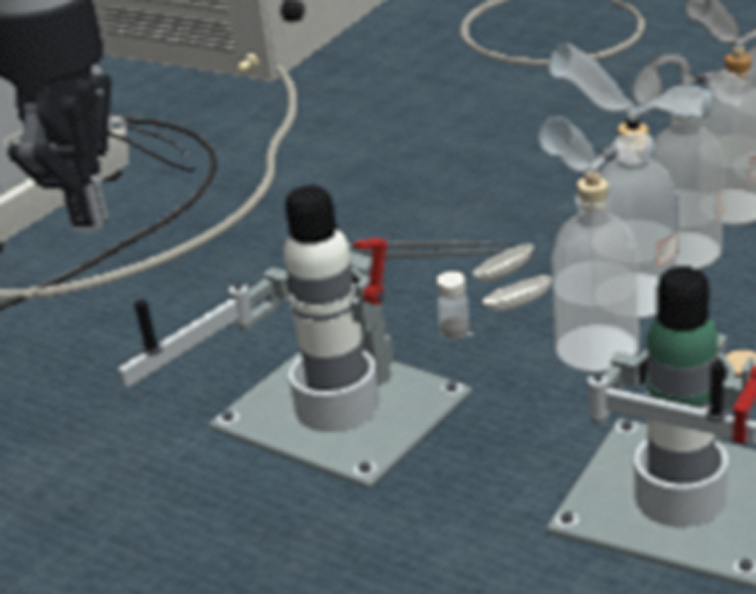

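The bottle stands upright (cap top z .207, cap and body centres both ≈ (.566,.164)), and the bar is unmoved, with its pin at (145,325). Next are the waypoints for the bar arc.

Create arc.py:
```python
import sys
from h import *
from workcell import get_obs
o=get_obs();R=Ro.from_quat(o['tool_rot']).as_matrix()
H=np.array([.5278,.2144])
hd=np.arctan2(-R[1,0],-R[0,0]); print('heading',hd)
for a in sys.argv[1:]:
    q,back=map(float,a.split(',')); psi=q+.012   # world opening angle: yaw -0.012 
    t=np.array([np.cos(psi),-np.sin(psi)]); p=H+.088*np.array([-np.sin(psi),-np.cos(psi)])-back*t
    w=np.r_[p,.145]-o['eef_pos']; rz=-((-psi)-hd)
    print(a,p.round(4),'row',round(rz,3),(R.T@w).round(4))
```

```bash
python3 arc.py 1.69,.035 1.69,.016 1.6,.016 1.5,.016 1.4,.016 1.3,.016
```

```text
heading -1.15830951883897
1.69,.035 [0.4451 0.2606] row 0.544 [-0.0051 -0.0055  0.0663]
1.69,.016 [0.4426 0.2418] row 0.544 [-0.0214 -0.0153  0.0663]
1.6,.016 [0.4405 0.234 ] row 0.454 [-0.0276 -0.0204  0.0663]
1.5,.016 [0.439  0.2252] row 0.354 [-0.0351 -0.0253  0.0663]
1.4,.016 [0.4384 0.2163] row 0.254 [-0.043  -0.0295  0.0663]
1.3,.016 [0.4386 0.2073] row 0.154 [-0.0513 -0.0328  0.0663]
```

In the tool's units: 0.066 m is 0.11, -0.035 m is -0.0583, 0.54 rad is 0.0859.

Emit:
inch_along([
  [[0, 0, 0.0286, -0.0083, -0.0083, 0, 0], [0, 0, 0.0573, -0.0083, -0.0083, 0.0167, 0], [0, 0, 0.0859, -0.0083, -0.0083, 0.05, 0], [0, 0, 0.0859, -0.0083, -0.0083, 0.11, 0], [0, 0, 0.0859, -0.0217, -0.0167, 0.11, 0], [0, 0, 0.0859, -0.035, -0.025, 0.11, 0], [0, 0, 0.0716, -0.0467, -0.0333, 0.11, 0], [0, 0, 0.0557, -0.0583, -0.0417, 0.11, 0], [0, 0, 0.0398, -0.0717, -0.05, 0.11, 0], [0, 0, 0.0239, -0.085, -0.055, 0.11, 0]],
])

```text
clock: 6.7
eef_pos: [0.4393, 0.2073, 0.1475]
tool_rot: [0.607, 0.795, 0.002, 0.001]
ft_force: [0.3, 0.6, -0.7]
grip_width: 0.0
grasp_force: 0.4
```

```bash
python3 arc.py 1.2,.016 1.1,.016 1.0,.016 .9,.016 .8,.016 .7,.016 .6,.016 .5,.016 .4,.016 .3,.016; python3 cap.py d
```

```text
heading -1.3048063780905623
1.2,.016 [0.4398 0.1985] row -0.093 [-0.0087 -0.0019  0.0025]
1.1,.016 [0.4418 0.1898] row -0.193 [-0.0176 -0.0022  0.0024]
1.0,.016 [0.4447 0.1813] row -0.293 [-0.0265 -0.0017  0.0024]
.9,.016 [0.4484 0.1732] row -0.393 [-0.0354 -0.0002  0.0024]
.8,.016 [0.4529 0.1655] row -0.493 [-0.044   0.0021  0.0024]
.7,.016 [0.4582 0.1582] row -0.593 [-0.0524  0.0053  0.0024]
.6,.016 [0.4641 0.1516] row -0.693 [-0.0603  0.0093  0.0024]
.5,.016 [0.4707 0.1455] row -0.793 [-0.0679  0.014   0.0024]
.4,.016 [0.4779 0.1402] row -0.893 [-0.075   0.0196  0.0025]
.3,.016 [0.4856 0.1356] row -0.993 [-0.0814  0.0257  0.0025]
scene 0.06 73 [0.5599 0.1424 0.0808] [0.546 0.139 0.07 ] [0.576 0.148 0.09 ]
scene 0.09 69 [0.5545 0.1444 0.1033] [0.471 0.139 0.09 ] [0.569 0.2   0.12 ]
scene 0.12 58 [0.5654 0.1528 0.1365] [0.47  0.114 0.12 ] [0.616 0.2   0.149]
scene 0.15 178 [0.5567 0.1493 0.1606] [0.543 0.138 0.15 ] [0.584 0.17  0.17 ]
top 0.09 53 [0.5647 0.1477 0.1101] [0.474 0.138 0.09 ] [0.617 0.198 0.12 ]
top 0.12 153 [0.5881 0.1555 0.125 ] [0.472 0.124 0.12 ] [0.618 0.2   0.15 ]
top 0.15 149 [0.5669 0.1499 0.1628] [0.543 0.139 0.15 ] [0.592 0.172 0.177]
```

View pics/scene_d.png

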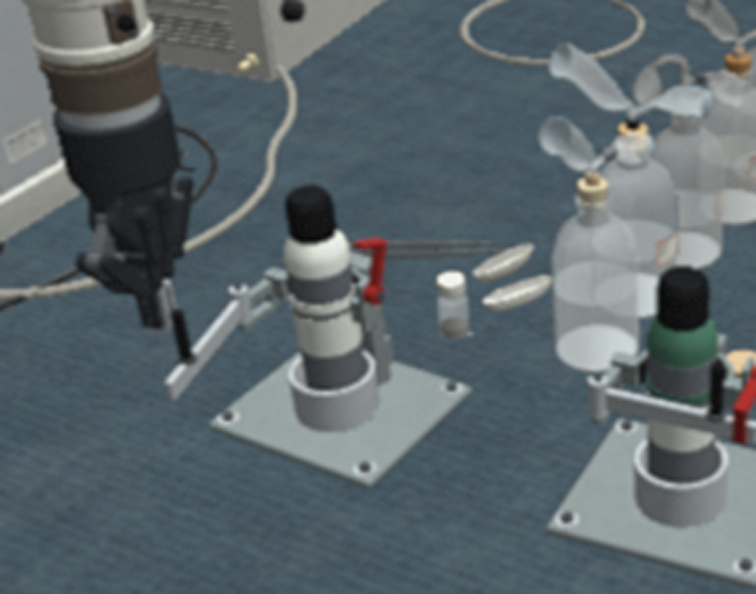

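The shut fingers push the pin (180,335) and the bar swings with it. I'll continue the arc.

In the tool's units: -0.0815 m is -0.1358, -0.075 m is -0.125, -0.99 rad is -0.1576.

Emit:
inch_along([
  [[0, 0, -0.0143, -0.015, -0.0033, 0, 0], [0, 0, -0.0302, -0.03, -0.0033, 0, 0], [0, 0, -0.0462, -0.0442, -0.0033, 0, 0], [0, 0, -0.0621, -0.0592, 0, 0, 0], [0, 0, -0.078, -0.0733, 0.0033, 0, 0], [0, 0, -0.0939, -0.0875, 0.0083, 0, 0], [0, 0, -0.1098, -0.1008, 0.015, 0, 0], [0, 0, -0.1257, -0.1133, 0.0233, 0, 0], [0, 0, -0.1416, -0.125, 0.0325, 0, 0], [0, 0, -0.1576, -0.1358, 0.0425, 0, 0]],
])

```text
clock: 8.05
eef_pos: [0.485, 0.1356, 0.1466]
tool_rot: [0.158, 0.987, 0.001, 0.001]
ft_force: [-1.6, 0.4, -0.0]
grip_width: -0.0002
grasp_force: 0.3
```

```bash
python3 arc.py .2,.016 .1,.016 0,.016 0,.013 0,.01
```

```text
heading -0.31686024975336813
.2,.016 [0.4936 0.1317] row -0.105 [-0.0094 -0.0009  0.0016]
.1,.016 [0.5021 0.1287] row -0.205 [-0.0184 -0.0012  0.0016]
0,.016 [0.5107 0.1266] row -0.305 [-0.0273 -0.0005  0.0016]
0,.013 [0.5137 0.1266] row -0.305 [-0.0302  0.0004  0.0016]
0,.01 [0.5167 0.1265] row -0.305 [-0.033   0.0013  0.0016]
```

In the tool's units: -0.029 m is -0.0483, -0.027 m is -0.045, -0.3 rad is -0.0477.

Emit:
inch_along([
  [[0, 0, -0.0159, -0.015, -0.0017, 0, 0], [0, 0, -0.0318, -0.03, -0.0017, 0, 0], [0, 0, -0.0477, -0.0383, -0.0008, 0, 0], [0, 0, -0.0477, -0.045, -0.0008, 0, 0], [0, 0, -0.0477, -0.0483, 0, 0, 0]],
])

```text
clock: 8.68
eef_pos: [0.5093, 0.1268, 0.146]
tool_rot: [0.01, 1.0, 0.001, -0.002]
ft_force: [-11.4, 2.2, 7.5]
grip_width: 0.0003
grasp_force: 5.4
```

Emit:
inch_along([
  [[0, 0, 0, -0.0033, 0, 0, 0]],
])

```text
clock: 8.8
eef_pos: [0.5095, 0.1268, 0.146]
tool_rot: [0.01, 1.0, 0.001, -0.004]
ft_force: [-14.9, 1.4, 10.4]
grip_width: 0.0003
grasp_force: 7.7
```

The bar stalled against its stop (~15 N). I'll back off and look with both cameras.

In the tool's units: -0.11 m is -0.1833, -0.06 m is -0.1.

Emit:
inch_along([
  [[0, 0, 0, 0.0333, 0, 0, 0], [0, 0, 0, 0.075, 0, 0, 0], [0, 0, 0, 0.075, 0, -0.1, 0], [0, 0, 0, 0.075, -0.0333, -0.1833, 0], [0, 0, 0, 0.075, -0.0833, -0.1833, 0], [0, 0, 0, 0.075, -0.0833, -0.1833, 0]],
])

```text
clock: 9.55
eef_pos: [0.4684, 0.076, 0.2569]
tool_rot: [0.012, 1.0, 0.0, 0.002]
ft_force: [-0.6, 0.8, -0.3]
grip_width: -0.0
grasp_force: 0.0
```

```bash
python3 cap.py e
```

Run:
```python
import cv2,numpy as np
b=np.load('pics/last_scene.npz')['p'][140:250,120:220,::-1];a=np.load('pics/last_top.npz')['p'][160:270,110:210,::-1]
cv2.imwrite('pics/e.png',cv2.resize(np.hstack([a,b]),None,fx=4,fy=4,interpolation=cv2.INTER_CUBIC))
```

```text
scene 0.06 16 [0.5616 0.1435 0.08  ] [0.55  0.14  0.071] [0.577 0.15  0.09 ]
scene 0.09 47 [0.5518 0.1454 0.1089] [0.524 0.114 0.091] [0.568 0.188 0.12 ]
scene 0.12 102 [0.5542 0.1556 0.1303] [0.52  0.113 0.12 ] [0.614 0.199 0.15 ]
scene 0.15 182 [0.5562 0.15   0.1608] [0.54  0.139 0.15 ] [0.586 0.175 0.17 ]
top 0.09 49 [0.5594 0.1438 0.1105] [0.527 0.115 0.093] [0.598 0.168 0.12 ]
top 0.12 145 [0.5885 0.1523 0.1248] [0.524 0.112 0.12 ] [0.617 0.18  0.149]
top 0.15 144 [0.5674 0.1497 0.1621] [0.543 0.139 0.15 ] [0.592 0.172 0.177]
```

View pics/e.png

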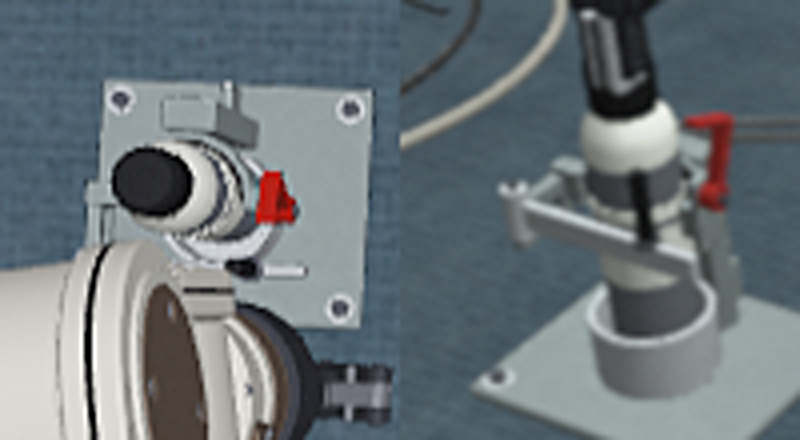

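The bar now lies straight across the bottle's front, parallel to the plate edge (top view pin (243,267), bar end (305,271)). The bottle is still upright and the catch still open at (278,198). Next I go over and behind the catch.

In the tool's units: -0.143 m is -0.2383, 0.0255 m is 0.0425.

Emit:
inch_along([
  [[0, 0, 0, -0.0667, 0.0167, 0, 0], [0, 0, 0, -0.15, 0.0333, 0, 0], [0, 0, 0, -0.2383, 0.0425, 0, 0], [0, 0, 0, -0.2383, 0.0425, 0, 0], [0, 0, 0, -0.2383, 0.0425, 0.0833, 0], [0, 0, 0, -0.2383, 0.0425, 0.1583, 0], [0, 0, 0, -0.2383, 0.0425, 0.1583, 0]],
])

```text
clock: 10.52
eef_pos: [0.6069, 0.1, 0.156]
tool_rot: [0.009, 1.0, -0.001, -0.005]
ft_force: [-0.1, -0.2, 0.2]
grip_width: -0.0001
grasp_force: 0.0
```

Run:
```python
from h import *
p,d=imaging.camera('scene');W=cloud('scene',p,d);q=p.astype(int)
r=(q[...,0]>140)&(q[...,1]<70)&(abs(W[...,1]-.105)<.03)&(d>0)&(W[...,2]>.12);R=W[r]
print(r.sum(),R.min(0),R.max(0)); print(R[R[:,2]>.17].mean(0))
cv2.imwrite('pics/f.png',cv2.resize(p[120:250,110:250,::-1],None,fx=4,fy=4,interpolation=cv2.INTER_CUBIC))
```

```text
25 [0.54617728 0.09955002 0.14071146] [0.57195526 0.10765717 0.18650381]
[0.55964711 0.1038421  0.18095696]
```

View pics/f.png

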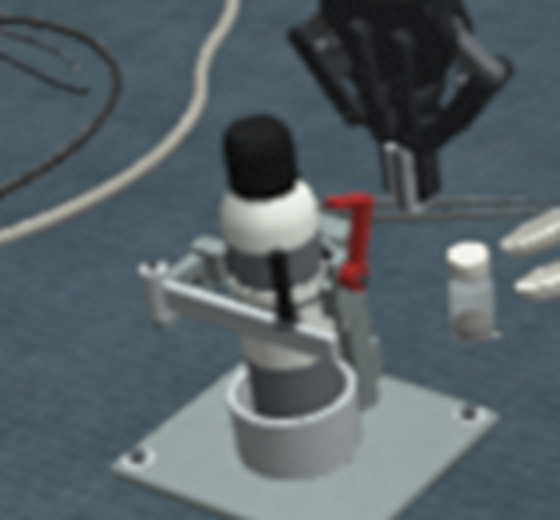

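The fingers stand behind the open catch (tips at (410,200), catch (355,235)), level with the arm's upper part and clear of the bottle. I'll push it forwards.

Units first: shifts go in shares of 0.6 m and turns go in shares of 2 pi rad. So -0.046 m is -0.0767, -0.044 m is -0.0733.

Emit:
inch_along([
  [[0, 0, 0, -0.0083, -0.0067, -0.0083, 0], [0, 0, 0, -0.02, -0.0067, -0.0083, 0], [0, 0, 0, -0.03, -0.0067, -0.0083, 0], [0, 0, 0, -0.0383, -0.0067, -0.0083, 0], [0, 0, 0, -0.0467, -0.0067, -0.0083, 0], [0, 0, 0, -0.0533, -0.0067, -0.0083, 0], [0, 0, 0, -0.06, -0.0067, -0.0083, 0], [0, 0, 0, -0.0667, -0.0067, -0.0083, 0], [0, 0, 0, -0.0733, -0.0067, -0.0083, 0], [0, 0, 0, -0.0767, -0.0067, -0.0083, 0]],
])

```text
clock: 11.82
eef_pos: [0.6574, 0.0951, 0.1652]
tool_rot: [0.009, 1.0, -0.0, -0.0]
ft_force: [-1.1, 0.5, -0.2]
grip_width: 0.0002
grasp_force: 0.0
```

Create red.py:
```python
from h import *
for n in ('scene','top'):
    p,d=imaging.camera(n);W=cloud(n,p,d);q=p.astype(int);np.savez('pics/last_'+n,p=p,d=d)
    r=(q[...,0]>130)&(q[...,1]<70)&(abs(W[...,1]-.105)<.03)&(d>0)&(W[...,2]>.08);R=W[r]
    print(n,r.sum(),R.min(0) if r.any() else '',R.max(0) if r.any() else '')
```

```bash
python3 red.py
```

```text
scene 35 [0.54731298 0.09995054 0.14008749] [0.57521509 0.10801439 0.186323  ]
top 64 [0.54969562 0.09916009 0.1380986 ] [0.57523783 0.10983342 0.18868357]
```

I got the sign wrong (tool -x is world +x), so the arm harmlessly moved away. I'll correct it with +x.

In the tool's units: 0.095 m is 0.1583, 0.091 m is 0.1517.

Emit:
inch_along([
  [[0, 0, 0, 0.05, 0, 0.005, 0], [0, 0, 0, 0.0917, 0, 0.005, 0], [0, 0, 0, 0.1033, 0, 0.005, 0], [0, 0, 0, 0.1117, 0, 0.005, 0], [0, 0, 0, 0.12, 0, 0.005, 0], [0, 0, 0, 0.1283, 0, 0.005, 0], [0, 0, 0, 0.1367, 0, 0.005, 0], [0, 0, 0, 0.145, 0, 0.005, 0], [0, 0, 0, 0.1517, 0, 0.005, 0], [0, 0, 0, 0.1583, 0, 0.005, 0]],
])

```text
clock: 13.18
eef_pos: [0.5619, 0.0969, 0.1623]
tool_rot: [0.009, 1.0, 0.0, 0.0]
ft_force: [0.6, -0.2, 0.8]
grip_width: 0.0
grasp_force: 0.0
```

```bash
python3 red.py
```

```text
scene 46 [0.51524618 0.09860968 0.14256338] [0.55814486 0.10993521 0.177067  ]
top 43 [0.51494645 0.07934805 0.15459325] [0.53375446 0.10945746 0.29834605]
```

In the tool's units: -0.1 m is -0.1667, -0.07 m is -0.1167.

Emit:
inch_along([
  [[0, 0, 0, 0, 0, 0, 0], [0, 0, 0, -0.05, 0, 0, 0], [0, 0, 0, -0.1167, 0, 0, 0], [0, 0, 0, -0.1167, 0, -0.1, 0], [0, 0, 0, -0.1167, 0, -0.1667, 0]],
])

```text
clock: 13.9
eef_pos: [0.6332, 0.0955, 0.2629]
tool_rot: [0.01, 1.0, -0.0, -0.0]
ft_force: [0.9, -0.6, 0.0]
grip_width: 0.0001
grasp_force: 0.0
```

```bash
python3 red.py;  python3 - <<'E'
import cv2,numpy as np
b=np.load('pics/last_scene.npz')['p'][140:250,120:220,::-1];a=np.load('pics/last_top.npz')['p'][160:270,110:210,::-1]
cv2.imwrite('pics/g.png',cv2.resize(np.hstack([a,b]),None,fx=4,fy=4,interpolation=cv2.INTER_CUBIC))
E
```

```text
scene 61 [0.51327493 0.09810168 0.13448872] [0.5576044  0.10909568 0.14526365]
top 106 [0.51751844 0.0998593  0.13481883] [0.56512919 0.1102594  0.14826701]
```

View pics/g.png

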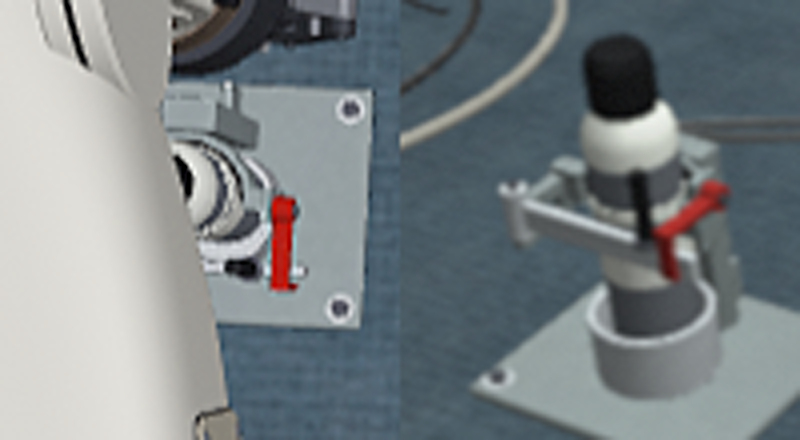

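The catch lies level (z ≈ .138, tip x ≈ .515), its nose hanging in front of the bar's end at (665,255). The bottle is upright and the tool is clear.

```bash
python3 -c "
from workcell import workorder; print(workorder.job_done())"
```

```text
the job is handed in; nothing more can be done
None
```

The job is handed in: the last pictures show the white-shouldered bottle upright in its cup, the bar shut to its stop and the red catch over the end of the bar; nothing else was touched, and about 14 s of the 54 s were used.

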